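Tighten the cake-board fence with fingertip strokes

ROBOT

A 6-joint arm with a two-finger parallel gripper is mounted at the origin on a cart in front of the work surface, level with it; the furniture and walls round the work are solid. World frame = base frame: x ahead of the robot, y to its left, z up, the work surface at z = 0. Lengths are in m, angles in rad, forces in N, time in s.
With the tool pointing down it reaches from about 0.3 to 0.775 m from the base axis. Payload 14.6 kg.
Tool frame: the origin (TCP) lies midway between the tips of the shut fingers; the grasp point (between the pads) lies 19 mm behind it; z points along the fingers, y is the line along which they close (so a half turn about z gives the same grasp; the last joint's range is limited). The gripper opens to 85 mm and grips with 20 to 120 N. Pads are 22 mm wide; open, the fingers measure 114 mm over their backs; the gripper's body (76 mm by 85 mm) begins 54 mm behind the grasp point. The pads swing forward as they close: fully open they stand 13 mm farther back than shut.
Start: joints at [1.141, 0.3, 1.521, -0, 1.321, -0.067], TCP at [0.195, 0.514, 0.231] pointing down, gripper open.
Joint ranges: [-3.03, 3.03], [-0.79, 2.21], [0.23, 2.52], [-1.04, 4.18], [0, 3.07], [-2.55, 2.55]. Speed limits (rad/s): [2.22, 2.22, 2.57, 3.14, 3.14, 3.14].

INTERFACE

Orientations are given as a unit quaternion [w, x, y, z].
In Python, from workcell import arm gives the robot as it stands.
- The arm moves only by the tool step_arm, never from a script. Its argument "plan" is a list of rows, each a list of 5 numbers: the gripper command: -1 is shut, 1 is fully open, values between are in proportion, then the shift along the tool's x, y, z in mm, then the turn about the tool's z in rad. A call has 1 to 5 rows; each row shifts and turns the commanded pose from where the row before left it, along the tool's axes as they then stand; what a row does not reach is not made up. A row lasts 1/8 s, in which the tool goes at most 62.5 mm and 10.7 degrees, less where a joint would pass 70% of its speed; a pose out of reach is approached as far as the arm can. A call with a gripper value outside its range is refused whole. The fingers move at their own pace and stop on an object; the grip force is fixed at half the most. Time passes only in rows, so rows that do not move let the fingers close. It gives the time, the measured TCP pose, the force, the opening and the grip force at its end, in the units of the state.
- arm.observe(): the state, without advancing time (a new reading comes with each control period).
- arm.grab_frame(name): name is "scene" or "top" or "wrist"; returns a dict with "img" (480x640x3 uint8, blue, green, red), "depth" (480x640 float32, m along the optical axis (not along the pixel's ray), 0 where there is no reading), "intrinsics" (3x3 intrinsics, pixels), "R" (3x3) and "t" (3): a world point X has camera coordinates R X + t. Camera axes: x right, y down, z forward; pixel columns grow to the right and rows downward; lengths in m; the calibration is good to about 2 mm. The wrist camera is an equidistant fisheye: a pixel r from the principal point sees the ray r / f radians off the axis. A picture is of the moment at which its call begins.
- arm.close_job(): hands the job in; it is judged then, once.
The state is a dict: "t": time; "qpos": joint angles; "joint_velocities": joint speeds; "tau": joint torques, N m; "position": TCP position; "ee_rot": TCP orientation; "force": force on the tool from outside, world axes, zero at the start; "moment": the same for the moment, N m; "gripper_width": finger opening in m; "grasp_force": force on a finger pad.
Only numpy, scipy, OpenCV 4.12 (cv2) and the standard library are available. Lean on these libraries where they do the work, as an engineer would, in place of code of your own. Each camera call takes 0.05 s, during which the arm holds its last target. There are 200 camera calls.

TASK

The cutting fence of the cake-portioning board is loose: tighten its steel wing nut clockwise (seen from above) until it stops and is snug. Do it as with one finger: keep the gripper shut and push the side of a wing with the fingertips in several separate strokes of less than half a turn each, drawing clear of the nut between strokes; do not pinch the nut or force it past its stop. Leave the dessert cup, the tamper and the stamp standing where they are, and finish clear of everything.

Things in the scene. Friction and masses are not known exactly. Their poses are not given: they have to be found in the camera images.
- cake_board: birch board fixed to the counter, 172 (x) x 262 (y) x 16 mm, turned up to 0.4 rad either way; origin at the centre of its underside on the counter, z up. It carries the fence and the wing nut, whose axis is at x = -25 mm, y = 0. Only the nut moves.
- fence: dark steel cutting fence on the board; origin on the board's top (16 mm above the counter), axes as the board's. Upright 6 mm thick, 200 mm long in y, at x = +47 mm, top 50 mm above the counter; flat foot plate at x -53 to +47, y -45 to +45 mm, top 22 mm above the counter. The nut's stud: x = -25 mm, y = 0, radius 5 mm, top 50 mm above the counter.
- nut_center (a point): on the axis of the steel wing nut, at mid-height of its wings, 44 mm above the counter when tight, 0.95 mm higher per rad loose. z: turning axis, up; x: along the two like wings (at +x and -x); y: square to their faces. Wings 6 mm thick, reach 35 mm from the axis, outer ears 9 mm below to 10 mm above this point. Hub radius 12.5 mm at its foot, 7.5 mm at its top 4 mm below this point.
- wing_nut (a joint): angle in rad by which the wing nut is loose: 0 = tight against its solid stop, grows counter-clockwise seen from above, at most 6.6. It starts between 4.2 and 5.6. It turns with light even friction (0.03 N m, about 1.2 N at the wings), stays where it is left, and stops hard at 0.
- dessert_cup: lidded dessert cup with a green crumb top, about 78 mm across, 75 mm tall, loose, near the board's +y end; origin at the centre of its underside
- tamper: coffee tamper, steel foot 58 mm across, dark wooden handle, 94 mm tall, loose, near the board's -y end; origin at the centre of its underside
- stamp: small hand stamp, 24 x 34 mm foot, red turned handle, 74 mm tall, loose, to the right and in front of the board; origin at the centre of its underside
Not all that is in view belongs to the job. Leave any orange or purple look-alike of the dessert_cup alone.

How it is judged:
By the outcome, as a careful person would: the job done as asked, in the order asked, and still so for the second after the job is handed in, with the robot touching nothing.
It also fails if it takes over 64 s, if anything falls off the work surface, if the arm or the gripper's body presses on something with over 40 N, if the wrist force passes 120 N, or if a joint passes its speed limit or range.

## Working session

There is one attempt and no reset: what is moved stays moved. The work goes in short steps, Python scripts to look and compute and a tool call to move; the robot and the scene stay as the last step left them, time stands still between calls to the robot, and variables do not carry over. Pictures are saved under pics/ and viewed, at most 10 in all, crops included, and the job is handed in when it is done.

Besides the shell and the picture viewer there is one more tool, called after "Request:" as name(argument=value, ...), one argument or row to a line, values as JSON. step_arm: Moves the arm, as the interface text tells. Its arguments: {"type":"object","properties":{"plan":{"type":"array","items":{"type":"array","items":{"type":"number"}}}},"required":["plan"]}

```bash
mkdir -p pics; ls
cat > h.py <<'E'
import numpy as np, cv2
from workcell import arm
def ray(f,u,v):
    K=f["intrinsics"];d=np.array([(u-K[0,2])/K[0,0],(v-K[1,2])/K[1,1],1.])
    R=np.array(f["R"]);t=np.array(f["t"]);return -R.T@t, R.T@d
def onz(f,u,v,z):
    o,d=ray(f,u,v);return o+d*(z-o[2])/d[2]
def cloud(f):
    K=f["intrinsics"];v,u=np.mgrid[:480,:640];Z=f["depth"]
    P=np.stack([(u-K[0,2])/K[0,0]*Z,(v-K[1,2])/K[1,1]*Z,Z],-1)
    return (P-np.array(f["t"]))@np.array(f["R"])
E
python3 - <<'E'
from h import *
for n in("top","scene"):
    f=arm.grab_frame(n);cv2.imwrite(f"pics/{n}1.png",f["img"]);np.savez(f"pics/{n}1.npz",**f)
    print(n,f["intrinsics"],f["R"],f["t"])
print(arm.observe())
E
```

```text
pics
top [[623.33614622   0.         320.07646822]
 [  0.         623.33614622 242.54573765]
 [  0.           0.           1.        ]] [[ 0.01723906 -0.99983607  0.00553629]
 [-0.99832146 -0.01751861 -0.05520292]
 [ 0.05529085 -0.00457535 -0.99845981]] [-0.07678699  0.50657716  1.37364515]
scene [[483.89823654   0.         319.08415976]
 [  0.         483.89823654 249.82393523]
 [  0.           0.           1.        ]] [[ 0.86810229 -0.49635633 -0.00536708]
 [-0.32175958 -0.55444234 -0.76750535]
 [ 0.3779804   0.66800006 -0.64102007]] [-0.47015948  0.17907205  0.74740424]
{'t': 0.1, 'qpos': array([ 1.14137463e+00,  3.00388116e-01,  1.52154255e+00,  1.72714750e-05,
        1.32068607e+00, -6.66147086e-02]), 'joint_velocities': array([-0.00235379, -0.00252807, -0.00145203, -0.00034334,  0.0006781 ,
        0.00086448]), 'tau': array([ 6.80981884e-05, -5.44379032e+01, -3.62371910e+01, -1.11433617e-04,
        3.05393922e-03, -5.18220304e-05]), 'position': array([0.19511162, 0.51399883, 0.23078313]), 'ee_rot': array([-1.33808244e-04,  1.80412298e-01,  9.83590942e-01, -4.94322370e-04]), 'force': array([ 0.31765301,  0.03766766, -0.33055705]), 'moment': array([ 0.07070604, -0.00888095,  0.0106268 ]), 'grasp_force': 0.0, 'gripper_width': 0.085262412262274}
```

View pics/top1.png

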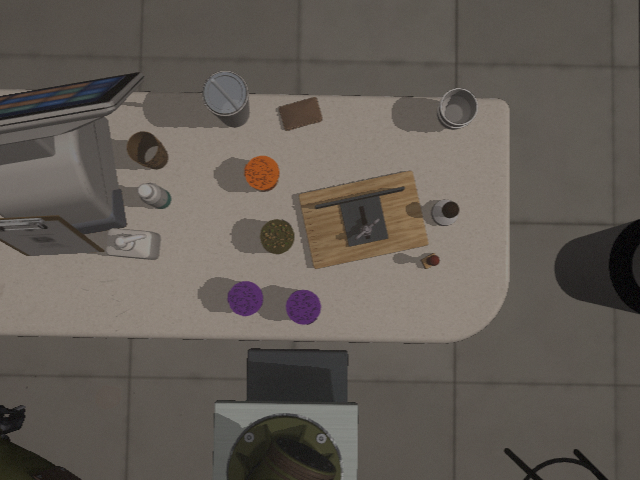

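View pics/scene1.png

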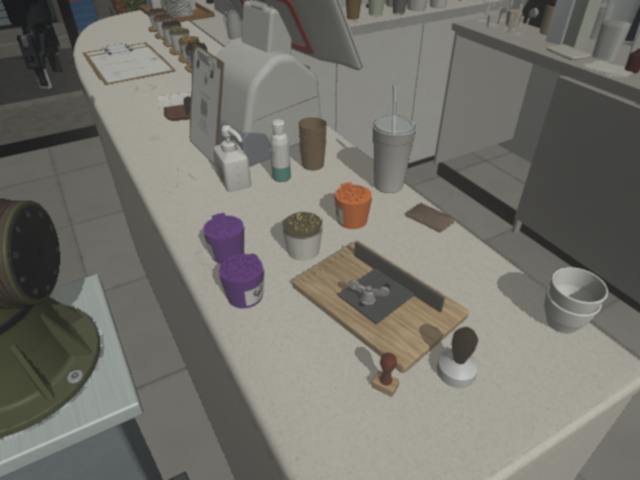

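The top view shows the board centred near (363,220) with its fence toward the far side and the nut on the dark plate near (366,230). The green-topped cup is at (277,237), the tamper at (445,212) and the stamp at (430,261). The orange (262,173) and purple (245,298), (303,307) cups are look-alikes. The scene view agrees, with the nut near (368,292).

Run:
```python
from h import *
f=dict(np.load("pics/top1.npz"))
s=dict(np.load("pics/scene1.npz"))
hsv=cv2.cvtColor(f["img"],cv2.COLOR_BGR2HSV)
print(hsv[250,330],hsv[300,400],hsv[210,350])
P=cloud(f);print("z board",P[250,330],"counter",P[300,400])
m=((hsv[...,1]>70)&(hsv[...,0]<25)&(hsv[...,0]>8)).astype(np.uint8)
m[:160]=0;m[280:]=0;m[:,:295]=0;m[:,432:]=0
m=cv2.morphologyEx(m,cv2.MORPH_OPEN,np.ones((3,3)))
c=max(cv2.findContours(m,0,2)[0],key=cv2.contourArea)
h=cv2.convexHull(c)
W=np.array([onz(f,*p[0],0.016)[:2]*1000 for p in h],np.float32)
print(cv2.minAreaRect(W),cv2.boxPoints(cv2.minAreaRect(W)))
a=cv2.resize(f["img"][180:280,300:460],None,fx=5,fy=5,interpolation=cv2.INTER_CUBIC)
b=cv2.resize(s["img"][240:340,290:450],None,fx=5,fy=5,interpolation=cv2.INTER_CUBIC)
cv2.imwrite("pics/crop1.png",cv2.resize(np.vstack([a,b]),(480,600)))
for n,(u,v),z in(("cup",(277,237),.075),("tamper",(450,210),.094),("stamp",(432,260),.074)):print(n,onz(f,u,v,z))
```

```text
[ 17 104 127] [ 15  36 142] [15 17 60]
z board [ 0.49164971 -0.09034747  0.01337168] counter [ 3.82927362e-01 -2.49175975e-01  2.90731021e-04]
((561.8679809570312, -162.73147583007812), (171.48477172851562, 261.5224914550781), 12.956323623657227) [[ 448.99072   -54.5234  ]
 [ 507.62622  -309.38785 ]
 [ 674.74524  -270.93954 ]
 [ 616.10974   -16.075104]]
cup [0.51468371 0.02421636 0.075     ]
tamper [ 0.57688172 -0.34009985  0.094     ]
stamp [ 0.47149068 -0.30661137  0.074     ]
```

View pics/crop1.png

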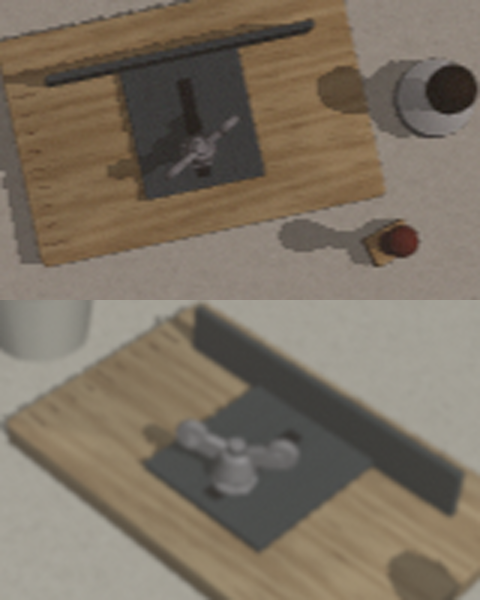

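Board centre is at about (562,-163) mm with yaw 0.226, so the nut axis is at about (538,-168). The wings lie along about -50°/130° in the world. I'm shutting the gripper and travelling over high.

Request:
step_arm(
  plan=[
    [-1, -20, -18, 0, 0],
    [-1, -40, -37, 0, 0],
    [-1, -40, -37, 0, 0],
    [-1, -40, -37, 0, 0],
    [-1, -40, -37, 0, 0],
  ],
)

```text
t: 0.72
position: [0.3049, 0.2935, 0.2312]
ee_rot: [-0.0, 0.18, 0.984, -0.0]
force: [0.6, -0.4, 0.9]
gripper_width: -0.0
grasp_force: 0.0
```

Request:
step_arm(
  plan=[
    [-1, -40, -37, 0, 0],
    [-1, -40, -37, 0, 0],
    [-1, -40, -37, 0, 0],
    [-1, -40, -37, 0, 0],
    [-1, -40, -37, 0, 0],
  ],
)

```text
t: 1.35
position: [0.4263, 0.0494, 0.2313]
ee_rot: [0.0, 0.18, 0.984, 0.0]
force: [1.0, 1.9, -0.3]
gripper_width: 0.0001
grasp_force: 0.0
```

Request:
step_arm(
  plan=[
    [-1, -40, -37, 0, 0],
    [-1, -40, -37, 0, 0],
    [-1, -40, -37, 20, 0],
    [-1, -40, -37, 20, 0],
    [-1, 0, 0, 20, 0],
  ],
)

```text
t: 1.98
position: [0.5233, -0.1467, 0.1697]
ee_rot: [-0.001, 0.182, 0.983, -0.0]
force: [0.0, 0.7, -0.6]
gripper_width: -0.0002
grasp_force: 0.0
```

Run:
```python
from h import *
print(arm.observe())
f=arm.grab_frame("wrist");cv2.imwrite("pics/w1.png",f["img"]);np.savez("pics/w1.npz",**f)
print(f["intrinsics"],f["R"],f["t"])
```

```text
{'t': 1.975, 'qpos': array([-3.40638298e-01,  3.44376412e-01,  1.61160176e+00, -2.87596926e-04,
        1.18668304e+00, -1.54533732e+00]), 'joint_velocities': array([ 0.04798038,  0.12921182,  0.22761867,  0.0059969 , -0.33686025,
        0.02996208]), 'tau': array([ -3.56706776, -54.61216807, -37.84670949,  -0.22459835,
         0.66284308,  -0.66160982]), 'position': array([ 0.52334328, -0.14673983,  0.16965235]), 'ee_rot': array([-5.48579924e-04,  1.81975048e-01,  9.83302994e-01, -4.77902755e-05]), 'force': array([ 0.03508294,  0.69674991, -0.56106089]), 'moment': array([ 0.04476829,  0.0093429 , -0.01732353]), 'grasp_force': 0.0, 'gripper_width': -0.00018240723622220292}
[[371.64829954   0.         319.68512193]
 [  0.         371.64829954 236.96573951]
 [  0.           0.           1.        ]] [[ 3.57772237e-01  9.33808716e-01 -5.54599983e-04]
 [ 8.99702497e-01 -3.44545876e-01  2.67999171e-01]
 [ 2.50068876e-01 -9.63816378e-02 -9.63418983e-01]] [-0.05099903 -0.53917866  0.17393898]
```

View pics/w1.png

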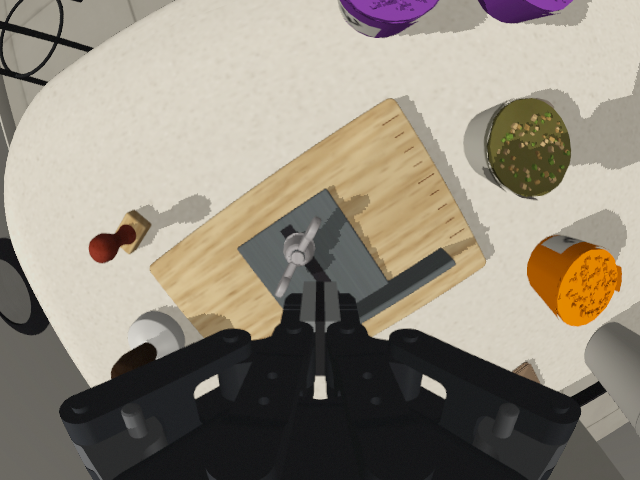

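The wrist view shows the stud at about (298,257) and wing tips at about (320,218) and (278,294). The fingertips are shut at about (320,290).

```bash
cat >> h.py <<'E'
def wonz(f,u,v,z):
    K=f["intrinsics"];p=np.array([u-K[0,2],v-K[1,2]]);r=np.hypot(*p);a=r/K[0,0]
    d=np.r_[p/r*np.sin(a),np.cos(a)];R=f["R"];o=-R.T@f["t"];d=R.T@d
    return o+d*(z-o[2])/d[2]
def where():
    s=arm.observe();from scipy.spatial.transform import Rotation as Ro
    w,x,y,z=s["ee_rot"];M=Ro.from_quat([x,y,z,w]).as_matrix()
    return s,M,np.degrees(np.arctan2(M[1,0],M[0,0]))
def go(axis,wing,sgn,ztcp=None,gap=0.,r=27.):
    """shift (tool mm, now) and turn to stand by wing (deg), pushing along sgn*tool x"""
    s,M,yaw=where();push=wing-90;w=np.radians(wing)
    ty=push if sgn>0 else push+180
    T=np.array(axis)+r*np.array([np.cos(w),np.sin(w)])+(14+gap)*np.array([-np.sin(w),np.cos(w)])
    d=np.r_[T,ztcp if ztcp else s["position"][2]*1e3]-s["position"]*1e3
    turn=(yaw-ty+180)%360-180
    print("yaw %.1f pos"%yaw,(s["position"]*1e3).round(1),"q6 %.2f q1 %.2f"%(s["qpos"][5],s["qpos"][0]),"tool shift",(M.T@d).round(1),"turn deg %.1f"%turn,"rad %.3f"%np.radians(turn),"q6end %.2f"%(s["qpos"][5]+np.radians(turn)),"F",s["force"].round(1))
E
python3 - <<'E'
from h import *
f=dict(np.load("pics/w1.npz"))
a=wonz(f,320,218,.055)*1e3;b=wonz(f,278,294,.055)*1e3;c=wonz(f,298,257,.05)*1e3
ang=np.degrees(np.arctan2(*(a-b)[1::-1]))
print(a,b,(a+b)/2,c,ang, np.linalg.norm(a-b))
for w,s in((ang,1),(ang,-1),(ang+180,1),(ang+180,-1)):go((538,-168.5),w,s,gap=5)
E
```

```text
[ 513.62617256 -141.90119977   55.        ] [ 557.23550291 -192.75430614   55.        ] [ 535.43083773 -167.32775296   55.        ] [ 536.55251764 -168.21874041   50.        ] 130.61490124698372 66.99113465279443
yaw 159.1 pos [ 521.9 -145.1  167.1] q6 -1.54 q1 -0.34 tool shift [  9.4 -20.    0.1] turn deg 118.5 rad 2.068 q6end 0.52 F [-0.7  1.2 -3.6]
yaw 159.1 pos [ 521.9 -145.1  167.1] q6 -1.54 q1 -0.34 tool shift [  9.4 -20.    0.1] turn deg -61.5 rad -1.074 q6end -2.62 F [-0.7  1.2 -3.6]
yaw 159.1 pos [ 521.9 -145.1  167.1] q6 -1.54 q1 -0.34 tool shift [-56.2 -12.3  -0.3] turn deg -61.5 rad -1.074 q6end -2.62 F [-0.7  1.2 -3.6]
yaw 159.1 pos [ 521.9 -145.1  167.1] q6 -1.54 q1 -0.34 tool shift [-56.2 -12.3  -0.3] turn deg 118.5 rad 2.068 q6end 0.52 F [-0.7  1.2 -3.6]
```

Request:
step_arm(
  plan=[
    [-1, 9, -20, 0, 0.172],
    [-1, 0, 0, 20, 0.172],
    [-1, 0, 0, 20, 0.172],
    [-1, 0, 0, 20, 0.172],
    [-1, 0, 0, 10, 0.172],
  ],
)

```text
t: 2.65
position: [0.507, -0.1589, 0.1006]
ee_rot: [-0.001, 0.576, 0.817, -0.0]
force: [0.3, -0.3, 1.0]
gripper_width: -0.0002
grasp_force: 0.0
```

Request:
step_arm(
  plan=[
    [-1, 0, 0, 0, 0.172],
    [-1, 0, 0, 0, 0.172],
    [-1, 0, 0, 0, 0.172],
    [-1, 0, 0, 0, 0.172],
    [-1, 0, 0, 0, 0.172],
  ],
)

```text
t: 3.28
position: [0.5074, -0.159, 0.1016]
ee_rot: [-0.0, 0.864, 0.503, -0.0]
force: [0.5, 0.4, -1.0]
gripper_width: 0.0003
grasp_force: 0.0
```

Request:
step_arm(
  plan=[
    [-1, 0, 0, 0, 0.172],
    [-1, 0, 0, 0, 0.172],
    [-1, 0, 0, 0, 0],
  ],
)

```text
t: 3.65
position: [0.5074, -0.1592, 0.1016]
ee_rot: [0.0, 0.937, 0.351, 0.0]
force: [0.8, -0.5, 0.1]
gripper_width: 0.0003
grasp_force: 0.0
```

```bash
python3 -c "
from h import *
go((537,-168),130.5,1,ztcp=39,gap=4)
f=arm.grab_frame('wrist');cv2.imwrite('pics/w2.png',f['img'])"
```

```text
yaw 41.0 pos [ 507.4 -159.2  101.6] q6 0.48 q1 -0.37 tool shift [-1.3 -1.1 62.6] turn deg 0.5 rad 0.009 q6end 0.49 F [ 0.8 -0.5  0.1]
```

View pics/w2.png

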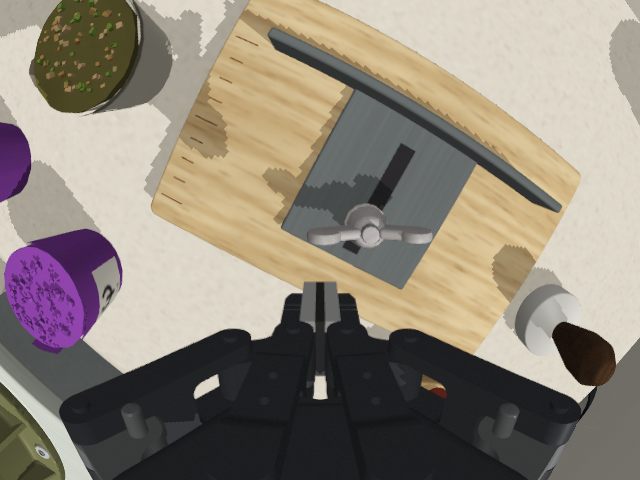

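The wrist view shows the wing level in the image, left tip at (310,237) and right tip at (430,237). The fingertips (320,290) are behind the left wing, as intended. I'm descending and making stroke 1 of about 100°.

Request:
step_arm(
  plan=[
    [-1, -1.5, -1, 20, 0],
    [-1, 0, 0, 22, 0],
    [-1, 0, 0, 20, 0],
    [-1, 0, 0, 0, 0],
  ],
)

```text
t: 4.2
position: [0.505, -0.1593, 0.0383]
ee_rot: [-0.001, 0.936, 0.351, -0.001]
force: [0.6, 0.4, -0.1]
gripper_width: -0.0
grasp_force: 0.0
```

Request:
step_arm(
  plan=[
    [-1, 4, 0, 0, 0],
    [-1, 4.9, -2.0, 0, 0.1745],
    [-1, 4.9, -2.0, 0, 0.1745],
    [-1, 4.9, -2.0, 0, 0.1745],
    [-1, 4.9, -2.0, 0, 0.1745],
  ],
)

```text
t: 4.82
position: [0.523, -0.1415, 0.0403]
ee_rot: [0.0, 1.0, 0.006, 0.0]
force: [-1.3, -1.7, -0.7]
gripper_width: 0.0002
grasp_force: 0.7
```

```bash
python3 -c "
from h import *
go((537,-168),90.5,1,ztcp=39)"
```

```text
yaw 0.7 pos [ 523.  -141.5   40.3] q6 1.23 q1 -0.33 tool shift [-0.2 -0.3  1.3] turn deg 0.2 rad 0.004 q6end 1.23 F [-1.3 -1.7 -0.7]
```

Request:
step_arm(
  plan=[
    [-1, 4.9, -2.0, 0, 0.1745],
    [-1, 4.9, -2.0, 0, 0.1745],
    [-1, 4.9, -2.0, 0, 0.1745],
    [-1, 4.9, -2.0, 0, 0.1745],
    [-1, 4.9, -2.0, 0, 0.1745],
  ],
)

```text
t: 5.45
position: [0.5488, -0.1399, 0.0403]
ee_rot: [-0.0, 0.909, -0.417, 0.001]
force: [-1.4, 0.5, -0.6]
gripper_width: 0.0002
grasp_force: 0.5
```

```bash
python3 -c "
from h import *
go((537,-168),40.5,1,ztcp=39)"
```

```text
yaw -49.3 pos [ 548.8 -139.9   40.3] q6 2.12 q1 -0.31 tool shift [-0.3  0.2  1.3] turn deg 0.2 rad 0.004 q6end 2.12 F [-1.4  0.5 -0.6]
```

Stroke 1 turned the nut about 90°. I'm backing off, lifting, and turning the wrist back a half turn to push the same wing with the other side of the tips.

Request:
step_arm(
  plan=[
    [-1, -8, 0, 0, 0],
    [-1, 0, 0, -25, 0],
    [-1, 0, 0, -20, -0.1745],
    [-1, 0, 0, 0, -0.1745],
    [-1, 0, 0, 0, -0.1745],
  ],
)

```text
t: 6.08
position: [0.5428, -0.1337, 0.0852]
ee_rot: [0.0, 0.987, -0.16, 0.001]
force: [0.6, -0.4, -0.1]
gripper_width: -0.0004
grasp_force: 0.0
```

Request:
step_arm(
  plan=[
    [-1, 0, 0, 0, -0.1745],
    [-1, 0, 0, 0, -0.1745],
    [-1, 0, 0, 0, -0.1745],
    [-1, 0, 0, 0, -0.1745],
    [-1, 0, 0, 0, -0.1745],
  ],
)

```text
t: 6.7
position: [0.5427, -0.1337, 0.0849]
ee_rot: [0.0, 0.962, 0.272, 0.0]
force: [-0.9, 1.4, -0.3]
gripper_width: 0.0001
grasp_force: 0.0
```

Request:
step_arm(
  plan=[
    [-1, 0, 0, 0, -0.1745],
    [-1, 0, 0, 0, -0.1745],
    [-1, 0, 0, 0, -0.1745],
    [-1, 0, 0, 0, -0.1745],
    [-1, 0, 0, 0, -0.1745],
  ],
)

```text
t: 7.32
position: [0.5427, -0.1337, 0.0849]
ee_rot: [0.0, 0.757, 0.653, 0.0]
force: [-0.5, 0.0, -0.2]
gripper_width: -0.0001
grasp_force: 0.0
```

Request:
step_arm(
  plan=[
    [-1, 0, 0, 0, -0.1745],
    [-1, 0, 0, 0, -0.1745],
    [-1, 0, 0, 0, -0.1745],
    [-1, 0, 0, 0, -0.1745],
    [-1, 0, 0, 0, -0.1745],
  ],
)

```text
t: 7.95
position: [0.5427, -0.1337, 0.0849]
ee_rot: [0.0, 0.41, 0.912, 0.0]
force: [0.5, 0.1, 0.0]
gripper_width: 0.0001
grasp_force: 0.0
```

```bash
python3 -c "
from h import *
go((537,-168),40.5,-1,ztcp=39,gap=6)
f=arm.grab_frame('wrist');cv2.imwrite('pics/w3.png',f['img'])"
```

```text
yaw 131.6 pos [ 542.7 -133.7   84.9] q6 -1.03 q1 -0.31 tool shift [-2.4  0.3 45.9] turn deg 1.1 rad 0.019 q6end -1.01 F [0.5 0.1 0. ]
```

View pics/w3.png

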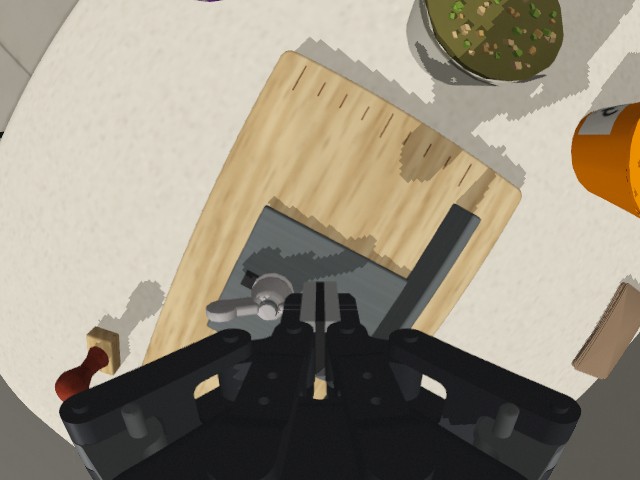

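The wrist view shows the visible wing at (215,313) to the hub (267,310), close to level. The fingertips (320,290) are above the hidden wing on its counter-clockwise side, so stroke 2 can go down and push along -x.

Request:
step_arm(
  plan=[
    [-1, 0, 0, 23, 0],
    [-1, 0, 0, 22, 0],
    [-1, -2, 0, 0, 0],
    [-1, -6, 0, 0, 0.019],
    [-1, -4.9, 2.0, 0, 0.1745],
  ],
)

```text
t: 8.62
position: [0.5536, -0.1431, 0.0406]
ee_rot: [0.001, 0.503, 0.864, 0.0]
force: [-1.0, 0.5, -0.7]
gripper_width: -0.0
grasp_force: 0.5
```

Request:
step_arm(
  plan=[
    [-1, -4.9, 2.0, 0, 0.1745],
    [-1, -4.9, 2.0, 0, 0.1745],
    [-1, -4.9, 2.0, 0, 0.1745],
    [-1, -4.9, 2.0, 0, 0.1745],
    [-1, -4.9, 2.0, 0, 0.1745],
  ],
)

```text
t: 9.25
position: [0.5673, -0.1648, 0.0406]
ee_rot: [0.001, 0.822, 0.57, 0.001]
force: [1.2, 2.0, -0.8]
gripper_width: 0.0004
grasp_force: 0.6
```

```bash
python3 -c "
from h import *
go((537,-168),-19.5,-1,ztcp=37)"
```

```text
yaw 69.5 pos [ 567.3 -164.8   40.6] q6 0.01 q1 -0.34 tool shift [ 0.9 -0.5  3.6] turn deg -1.0 rad -0.017 q6end -0.00 F [ 1.2  2.  -0.8]
```

Request:
step_arm(
  plan=[
    [-1, 9, 0, 0, 0],
    [-1, 0, 0, -22, 0],
    [-1, 0, 0, -22, 0],
    [-1, 0, 0, 0, 0],
    [-1, 0, 0, 24, 0],
  ],
)

```text
t: 9.88
position: [0.5705, -0.1558, 0.0603]
ee_rot: [0.001, 0.819, 0.574, 0.001]
force: [-0.0, 0.0, 0.0]
gripper_width: -0.0003
grasp_force: 0.0
```

Request:
step_arm(
  plan=[
    [-1, 0, 0, 23, 0],
    [-1, 0, 0, 0, 0],
    [-1, -8, 0, 0, 0],
    [-1, -4.9, 2.0, 0, 0.1745],
    [-1, -4.9, 2.0, 0, 0.1745],
  ],
)

```text
t: 10.5
position: [0.5667, -0.1747, 0.0374]
ee_rot: [0.001, 0.908, 0.419, 0.001]
force: [0.1, 0.3, -0.5]
gripper_width: 0.0003
grasp_force: 0.6
```

Request:
step_arm(
  plan=[
    [-1, -4.9, 2.0, 0, 0.1745],
    [-1, -4.9, 2.0, 0, 0.1745],
    [-1, -4.9, 2.0, 0, 0.1745],
    [-1, -4.9, 2.0, 0, 0.1745],
    [-1, -4.9, 2.0, 0, 0.1745],
  ],
)

```text
t: 11.12
position: [0.5508, -0.195, 0.0375]
ee_rot: [0.0, 1.0, -0.004, 0.001]
force: [2.5, 0.3, -1.3]
gripper_width: -0.0002
grasp_force: 0.6
```

```bash
python3 -c "
from h import *
go((537,-168),-91,-1,ztcp=37)"
```

```text
yaw -0.4 pos [ 550.8 -195.    37.5] q6 1.18 q1 -0.40 tool shift [-0.3  0.2  0.5] turn deg 0.6 rad 0.010 q6end 1.19 F [ 2.5  0.3 -1.3]
```

Stroke 3 left the wing near -90°, with about 76° to go. I'm drawing clear and turning the wrist back for the last stroke.

Request:
step_arm(
  plan=[
    [-1, 8, 0, 0, 0],
    [-1, 0, 0, -25, 0],
    [-1, 0, 0, -22, -0.1745],
    [-1, 0, 0, 0, -0.1745],
    [-1, 0, 0, 0, -0.1745],
  ],
)

```text
t: 11.75
position: [0.5593, -0.1944, 0.0843]
ee_rot: [0.001, 0.965, 0.263, 0.001]
force: [0.5, 0.9, -0.1]
gripper_width: 0.0002
grasp_force: 0.0
```

Request:
step_arm(
  plan=[
    [-1, 0, 0, 0, -0.1745],
    [-1, 0, 0, 0, -0.1745],
    [-1, 0, 0, 0, -0.1745],
    [-1, 0, 0, 0, -0.1745],
    [-1, 0, 0, 0, -0.1745],
  ],
)

```text
t: 12.38
position: [0.5592, -0.1944, 0.0839]
ee_rot: [0.0, 0.763, 0.646, 0.0]
force: [-0.2, -0.6, -0.6]
gripper_width: 0.0003
grasp_force: 0.0
```

Request:
step_arm(
  plan=[
    [-1, 0, 0, 0, -0.1745],
    [-1, 0, 0, 0, -0.1745],
    [-1, 0, 0, 0, -0.1745],
    [-1, 0, 0, 0, -0.1745],
    [-1, 0, 0, 0, -0.1745],
  ],
)

```text
t: 13.0
position: [0.5592, -0.1944, 0.084]
ee_rot: [0.001, 0.419, 0.908, 0.0]
force: [0.7, -0.3, 0.6]
gripper_width: 0.0003
grasp_force: 0.0
```

Request:
step_arm(
  plan=[
    [-1, 0, 0, 0, -0.1745],
    [-1, 0, 0, 0, -0.1745],
    [-1, 0, 0, 0, -0.1745],
    [-1, 0, 0, 0, -0.1745],
    [-1, 0, 0, 0, -0.1745],
  ],
)

```text
t: 13.62
position: [0.5592, -0.1944, 0.084]
ee_rot: [0.0, -0.004, 1.0, -0.0]
force: [0.1, 0.5, -0.7]
gripper_width: -0.0001
grasp_force: 0.0
```

```bash
python3 -c "
from h import *
go((537,-168),-90.5,1,ztcp=37,gap=6)"
```

```text
yaw -179.5 pos [ 559.2 -194.4   84. ] q6 -1.98 q1 -0.40 tool shift [ 2.5 -0.7 47. ] turn deg 1.0 rad 0.017 q6end -1.96 F [ 0.1  0.5 -0.7]
```

Request:
step_arm(
  plan=[
    [-1, 0, -0.7, 24, 0.017],
    [-1, 0, 0, 23, 0],
    [-1, 2, 0, 0, 0],
    [-1, 6, 0, 0, 0],
    [-1, 4.9, -2.0, 0, 0.1745],
  ],
)

```text
t: 14.25
position: [0.546, -0.197, 0.0377]
ee_rot: [0.001, 0.098, 0.995, -0.0]
force: [1.3, 0.2, -0.8]
gripper_width: -0.0001
grasp_force: 0.7
```

Request:
step_arm(
  plan=[
    [-1, 4.9, -2.0, 0, 0.1745],
    [-1, 4.9, -2.0, 0, 0.1745],
    [-1, 4.9, -2.0, 0, 0.1745],
    [-1, 4.9, -2.0, 0, 0.1745],
    [-1, 0, 0, 0, 0],
  ],
)

```text
t: 14.88
position: [0.5251, -0.1955, 0.0376]
ee_rot: [0.001, 0.431, 0.903, 0.0]
force: [-0.3, 0.8, 0.9]
gripper_width: 0.0
grasp_force: 0.0
```

```bash
python3 -c "
from h import *
go((537,-168),-140.5,1,ztcp=37)
f=arm.grab_frame('wrist');cv2.imwrite('pics/w4.png',f['img']);np.savez('pics/w4.npz',**f)"
```

```text
yaw 129.0 pos [ 525.1 -195.5   37.6] q6 -1.10 q1 -0.42 tool shift [-0.3 -0.3  0.6] turn deg -0.5 rad -0.009 q6end -1.11 F [-0.3  0.8  0.9]
```

View pics/w4.png

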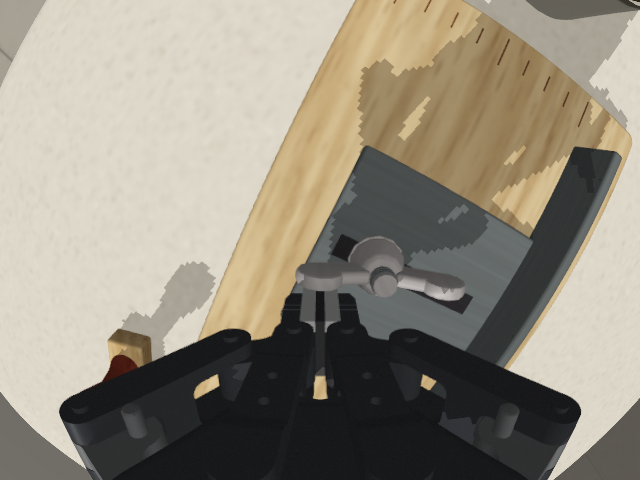

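The wrist view shows the left wing at (320,275) in contact with the fingertips, and the nut about 26° short of the board's direction. I'm going on more gently and watching the force.

Request:
step_arm(
  plan=[
    [-1, 4.9, -2.0, 0, 0.1745],
    [-1, 2.5, -1.1, 0, 0.09],
    [-1, 1.4, -0.7, 0, 0.052],
    [-1, 0, 0, 0, 0],
  ],
)

```text
t: 15.42
position: [0.5172, -0.1903, 0.0369]
ee_rot: [0.001, 0.567, 0.824, 0.0]
force: [1.2, -1.4, 0.7]
gripper_width: -0.0
grasp_force: 0.5
```

Request:
step_arm(
  plan=[
    [-1, 1.4, -0.7, 0, 0.052],
    [-1, 0, 0, 0, 0],
  ],
)

```text
t: 15.68
position: [0.5162, -0.1895, 0.0368]
ee_rot: [0.001, 0.588, 0.809, 0.0]
force: [2.8, -3.9, -0.4]
gripper_width: -0.0
grasp_force: 2.3
```

```bash
python3 -c "
from h import *
go((537,-168),-162,1,ztcp=37)"
```

```text
yaw 108.0 pos [ 516.2 -189.5   36.8] q6 -0.73 q1 -0.42 tool shift [-0.  -0.5 -0.2] turn deg -0.0 rad -0.001 q6end -0.73 F [ 2.8 -3.9 -0.4]
```

Request:
step_arm(
  plan=[
    [-1, 0.5, -0.2, 0, 0.017],
    [-1, 0, 0, 0, 0],
  ],
)

```text
t: 15.92
position: [0.5159, -0.1893, 0.0368]
ee_rot: [0.001, 0.595, 0.804, -0.0]
force: [4.7, -6.2, 0.4]
gripper_width: -0.0001
grasp_force: 3.4
```

Request:
step_arm(
  plan=[
    [-1, 0.5, -0.2, 0, 0.017],
    [-1, 0, 0, 0, 0],
  ],
)

```text
t: 16.18
position: [0.5157, -0.1892, 0.0369]
ee_rot: [0.001, 0.602, 0.798, -0.0]
force: [4.1, -8.4, 0.3]
gripper_width: -0.0003
grasp_force: 4.5
```

Force is building to 9 N with almost no motion, so the nut is against its stop. I'll give one last small nudge for snugness, then draw clear and check.

Request:
step_arm(
  plan=[
    [-1, 0.5, 0, 0, 0],
    [-1, 0, 0, 0, 0],
  ],
)

```text
t: 16.42
position: [0.5157, -0.189, 0.0369]
ee_rot: [0.002, 0.602, 0.799, -0.0]
force: [4.1, -10.6, -0.2]
gripper_width: -0.0001
grasp_force: 5.8
```

Request:
step_arm(
  plan=[
    [-1, -10, 0, 0, 0],
    [-1, 0, 0, -30, 0],
    [-1, 0, 0, -40, 0],
    [-1, -40, 0, -40, 0],
    [-1, 0, 0, 0, 0],
  ],
)

```text
t: 17.05
position: [0.5296, -0.2381, 0.1493]
ee_rot: [0.002, 0.603, 0.798, 0.0]
force: [-0.6, -0.7, -1.1]
gripper_width: -0.0001
grasp_force: 0.0
```

```bash
python3 -c "
from h import *
print(arm.observe()['force'])
f=arm.grab_frame('wrist');cv2.imwrite('pics/w5.png',f['img']);np.savez('pics/w5.npz',**f)"
```

```text
[-0.61384954 -0.74343137 -1.11349852]
```

View pics/w5.png

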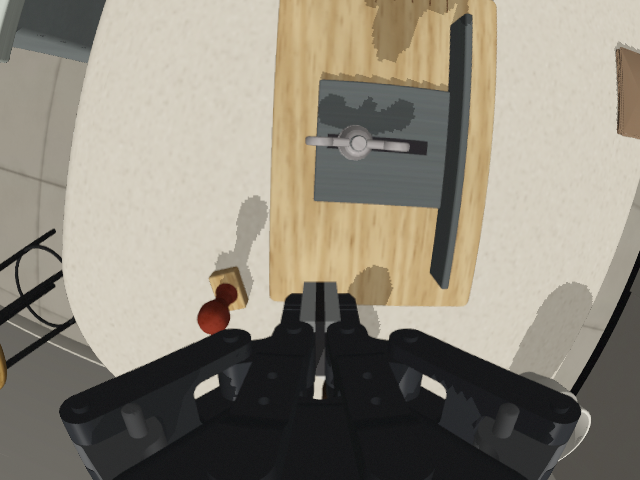

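The wings now run from (308,141) to (408,148), in line with the slot and square to the fence. Next I'm checking the angle numerically and making sure nothing else moved.

Run:
```python
from h import *
f=dict(np.load('pics/w5.npz'))
a=wonz(f,309,141,.05)*1e3;b=wonz(f,408,148,.05)*1e3
print(a,b,np.degrees(np.arctan2(*(b-a)[1::-1])))
a=wonz(f,314,200,.022)*1e3;b=wonz(f,438,208,.022)*1e3
print("plate edge",np.degrees(np.arctan2(*(b-a)[1::-1])))
t0=dict(np.load('pics/top1.npz'))["img"];t=arm.grab_frame("top")["img"]
for n,(u,v) in dict(cup=(277,237),tamper=(447,212),stamp=(430,261),orange=(262,173),p1=(245,298),p2=(303,307)).items():
    s=np.s_[v-15:v+16,u-15:u+16];print(n,cv2.absdiff(t0[s],t[s]).mean())
```

```text
[ 505.71798019 -176.96343303   50.        ] [ 568.99783374 -162.61072486   50.        ] 12.779229574794194
plate edge 12.645105134094917
cup 6.89247311827957
tamper 34.183142559833506
stamp 53.41727367325702
orange 12.070759625390219
p1 10.479014915019077
p2 9.41207075962539
```

The nut is tight: its wings are at 12.8° against 12.6–13.0° for the board. The stamp and tamper differences come from the arm covering that part of the view. I'm lifting clear and handing in.

Request:
step_arm(
  plan=[
    [-1, 0, 0, -40, 0],
    [-1, 0, 0, -40, 0],
    [-1, 0, 0, -20, 0],
    [-1, 0, 0, 0, 0],
    [-1, 0, 0, 0, 0],
  ],
)

```text
t: 17.77
position: [0.528, -0.2352, 0.2443]
ee_rot: [-0.002, 0.603, 0.798, -0.0]
force: [-0.2, 1.0, -0.5]
gripper_width: -0.0002
grasp_force: 0.0
```

```bash
python3 -c "
from workcell import arm
s=arm.observe();print(s['t'],s['position'],s['force'])
print(arm.close_job())"
```

```text
17.775 [ 0.52799406 -0.23523965  0.24425814] [-0.18696533  1.04616959 -0.51184403]
the job is handed in; nothing more can be done
None
```

I tightened the wing nut to its stop in four clockwise strokes with the gripper shut, ending on a push of about 11 N, then finished clear and handed the job in at 17.8 s; I never reached for the cup, tamper or stamp, but the arm hid the last two in the final picture check.

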